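Work the lever press, then probe the ram's rest position

TASK

Check that the small lever press returns properly: pull its sprung lever all the way down, then ease it back up to rest under control, never letting it fly up. Then take the probe gauge out of its leaning stand and hold it upright over the press, with its tip inside the ring marked on top of the ram and its sprung plunger pressed gently about half-way in; finish still holding it there. Leave the other things on the table where they lie.

Things in the scene. Friction and masses are not known exactly. Their poses are not given: they have to be found in the camera images.
- press: small grey lever press, fixed to the table. Origin: on the table straight below the ram; z up; its front looks along its -x. Base plate 150 x 90 x 14 mm (x -70 to +80, y -45 to +45 mm), a column at the back (x 39 to 73 mm), and on it the head, x -30 to 73, y -25 to 25, z 90 to 135 mm. The round cap of the ram stands above the head; the lever is on its -y side.
- press_ram: the ram's steel cap, 30 mm across, on top of the press, 158 mm above the table at rest. Origin: centre of its flat top, in the middle of the marked ring (thin black circle, 13 mm across, with a dot at the centre); z up. The ram is geared to the lever: it sinks 12 mm in the full stroke and is pressed up by about 23 N at rest, so that a light touch does not move it.
- press_lever (a joint): lever of the press, rad: 0 at rest (it points to the press's -x and 0.5 rad above level), 0.95 all the way down (0.45 rad below level). A spring pulls it back to 0 with 0.3 N m at rest and 0.97 N m all the way down (about 2 and 7 N at the grip), and it is damped by 0.25 N m s/rad; let go when down, it flies up at over 2 rad/s.
- press_hinge (a point): point on the lever's hinge axis (which lies along the press's y), in the lever's plane, 118 mm above the table; axes as the press
- lever_grip (a point): centre of the black rubber grip on the lever, 135 mm from the hinge axis; the grip is a round bar 16 mm thick and 70 mm long along the lever, 47 mm to the -y side of the ram; at rest 183 mm above the table
- stand: plain plywood gauge stand, 74 x 74 mm foot, about 70 mm high, fixed to the table. Origin: centre of its underside; z up. Its through hole, 22 mm wide and 28 mm deep, leans 0.35 rad from the vertical, its upper end toward the stand's -x; draw the gauge out along that line (by 50 mm to be clear).
- gauge: loose metal probe gauge, 113 mm long, 70 to 120 g, standing in the stand with its tip down and leaning with the hole. Origin: centre of its round barrel, the place to grip, 18 mm thick and 60 mm long (30 mm to either side); z along the gauge toward its black end cap (top at +34 mm). Below the barrel a flange 27 mm across (-34.5 to -30 mm) rests on the stand, then the nose (17 mm) down to -62.5 mm, and from it a thin plunger whose tip is at -78.5 mm when not pressed.
- gauge_plunger (a joint): how far the gauge's plunger is pressed in, m: 0 free (16 mm show), 0.012 fully in; spring 1 N at first touch, 2.5 N at half-way (0.006), 4 N fully in
- gauge_tip (a point): the round tip of the gauge's plunger, 6 mm thick, on the gauge's axis 78.5 mm below its origin (less the amount pressed in)
- rivet_tin: dark green round tin, 70 x 31 mm, bystander; origin at the centre of its underside
- awl: awl with dark wooden handle, 135 x 24 mm, lying, bystander; origin at its middle, underside
- scissors_b: scissors with orange handles, 197 x 82 mm, lying, bystander; origin at the middle, underside
- pliers_b: pliers with red handles, 178 x 53 mm, lying, bystander; origin at the middle, underside
- screwdriver: screwdriver with black handle, 152 x 24 mm, lying, bystander; origin at the middle, underside
Mind the look-alikes: they are no part of the job. Of the things shaped like the stand, the plywood one is meant.

How it is judged:
On the way, in this order (a step that is already met when the one before it is completed fails the run):
1. the lever is pulled all the way down (value of joint press_lever above 0.86 rad), for 0.1 s.
2. the lever is back up at rest (value of joint press_lever below 0.06 rad), for 0.2 s.
3. the gauge is out of its stand, in the fingers (horizontal distance between gauge and stand above 0.08 m and contact force between the fingers and gauge above 1 N), for 0.1 s.
At the end, for the whole second after the job is handed in: The fingers hold the gauge upright (within 8 degrees), still, its tip within 6.5 mm of the ring's centre on the ram's cap and pressing on it with 0.5 to 6 N, the plunger 2.5 to 9.5 mm in; the lever is at rest (below 0.06 rad) (horizontal distance between gauge_tip and press_ram below 0.0065 m and angle between gauge's own z axis and vertical below 0.14 rad and z of gauge in the frame of press_ram above 0.05 m and value of joint gauge_plunger between 0.0025 and 0.0095 m and contact force between gauge and press_ram between 0.5 and 6 N and contact force between the fingers and gauge above 1 N and contact force between gauge and stand below 0.1 N and value of joint press_lever below 0.06 rad and linear speed of gauge below 0.02 m/s); the arm keeps its last pose, push and grip.
It fails at once if the lever flies up (faster than 2 rad/s) (velocity of joint press_lever below -2 rad/s).
It fails at once if the gauge is jabbed hard onto the press (over 15 N) (contact force between gauge and press_ram above 15 N).
It fails at once if a bystander is moved by more than 30 mm (distance of any of rivet_tin, awl, scissors_b, pliers_b, screwdriver from where it was at the start of the episode above 0.03 m).
It also fails if it takes over 61 s, if anything falls off the work surface, if the arm or the gripper's body presses on something with over 40 N, if the wrist force passes 120 N, or if a joint passes its speed limit or range.

ROBOT

A 6-joint arm with a two-finger parallel gripper is mounted at the origin on a cart in front of the work surface, level with it; the furniture and walls round the work are solid. World frame = base frame: x ahead of the robot, y to its left, z up, the work surface at z = 0. Lengths are in m, angles in rad, forces in N, time in s.
With the tool pointing down it reaches from about 0.25 to 0.775 m from the base axis. Payload 4 kg.
Tool frame: the origin (TCP) lies at the very end of the fingers, on their centre line; the grasp point (between the pads) lies 19 mm behind it; z points along the fingers, y is the line along which they close (so a half turn about z gives the same grasp; the last joint's range is limited). The gripper opens to 94 mm and grips with 3 to 60 N. Pads are 16 mm wide; open, the fingers measure 119 mm over their backs; the gripper's body (75 mm by 177 mm) begins 78 mm behind the grasp point.
Start: joints at [1.015, 0.087, 1.371, -0, 1.684, -0.103], TCP at [0.241, 0.495, 0.174] pointing down, gripper open.
Joint ranges: [-3.1, 3.1], [-0.76, 2.03], [0.27, 2.55], [-1.08, 4.22], [0.17, 2.65], [-2.57, 2.57]. Speed limits (rad/s): [2.79, 2.79, 3.14, 3.14, 3.14, 3.14].

INTERFACE

Orientations are given as [roll, pitch, yaw] about the fixed x, y, z axes, in that order (R = Rz(yaw) Ry(pitch) Rx(roll)).
In Python, from bench import robot, vision gives the robot as it stands.
- The arm moves only by the shell command python3 -m crank 'ROWS'. ROWS is JSON, a list of rows, each a list of 3 entries, a list of its own where there are three numbers: the closure, from 0 (fully open) to 1 (shut), then the shift along the tool's x, y, z in m, then the turn, a rotation vector about the tool's x, y, z in degrees. A call has 1 to 8 rows; each row shifts and turns the commanded pose from where the row before left it, along the tool's axes as they then stand; what a row does not reach is not made up. A row lasts 1/10 s, in which the tool goes at most 50 mm and 8.59 degrees, less where a joint would pass 70% of its speed; a pose out of reach is approached as far as the arm can. A call with a gripper value outside its range is refused whole. The fingers move at their own pace and stop on an object; the grip force is fixed at half the most. Time passes only in rows, so rows that do not move let the fingers close. It gives the time, the measured TCP pose, the force, the opening and the grip force at its end, in the units of the state.
- robot.get_obs(): the state, without advancing time (a new reading comes with each control period).
- vision.snapshot(name): name is "scene" or "side" or "wrist"; returns a dict with "color" (384x512x3 uint8, red, green, blue), "z_map" (384x512 float32, m along the optical axis (not along the pixel's ray), 0 where there is no reading), "fx", "fy", "cx", "cy" (pixels), "R" (3x3) and "t" (3): a world point X has camera coordinates R X + t. Camera axes: x right, y down, z forward; pixel columns grow to the right and rows downward; lengths in m; the calibration is good to about 2 mm. A picture is of the moment at which its call begins.
- robot.close_job(): hands the job in; it is judged then, once.
The state is a dict: "time": time; "joint_positions": joint angles; "qvel": joint speeds; "joint_torque": joint torques, N m; "tool_pos": TCP position; "ee_rot": TCP orientation; "wrist_force": force on the tool from outside, world axes, zero at the start; "wrist_torque": the same for the moment, N m; "width": finger opening in m; "finger_force": force on a finger pad.
Only numpy, scipy, OpenCV 4.12 (cv2) and the standard library are available. Lean on these libraries where they do the work, as an engineer would, in place of code of your own. Each camera call takes 0.05 s, during which the arm holds its last target. There are 200 camera calls.

## Working session

There is one attempt and no reset: what is moved stays moved. The work goes in short steps, Python scripts to look and compute and a shell command to move; the robot and the scene stay as the last step left them, time stands still between calls to the robot, and variables do not carry over. Pictures are saved under pics/ and viewed, at most 10 in all, crops included, and the job is handed in when it is done.

```bash
ls; mkdir -p pics; cat > h.py <<'E'
import numpy as np, cv2
from bench import robot, vision
from scipy.spatial.transform import Rotation as Ro
def snap(n):
    s=vision.snapshot(n); np.savez('/tmp/%s.npz'%n,**s); return s
def pt(s,u,v,z=None,k=1):
    u=float(u);v=float(v)
    if z is None:
        w=s['z_map'][int(v)-k:int(v)+k+1,int(u)-k:int(u)+k+1]; z=np.median(w[w>0])
    c=np.array([(u-s['cx'])/s['fx']*z,(v-s['cy'])/s['fy']*z,z]); return s['R'].T@(c-s['t'])
def ptz(s,u,v,Z):
    d=s['R'].T@np.array([(u-s['cx'])/s['fx'],(v-s['cy'])/s['fy'],1]); o=-s['R'].T@s['t']; return o+d*(Z-o[2])/d[2]
def proj(s,X):
    c=s['R']@np.array(X)+s['t']; return np.array([s['fx']*c[0]/c[2]+s['cx'],s['fy']*c[1]/c[2]+s['cy']])
def load(n): return dict(np.load('/tmp/%s.npz'%n))
E
python3 - <<'E'
from h import *
print(robot.get_obs())
ims=[]
for n in ("scene","side"):
    s=snap(n); print(n,-s['R'].T@s['t'],s['fx'],s['R'][2])
    cv2.imwrite('pics/%s0.png'%n,cv2.resize(s['color'][:,:,::-1],(800,600),interpolation=cv2.INTER_CUBIC))
E
```

```text
pics
{'time': 0.0, 'joint_positions': array([ 1.01488163e+00,  8.79261181e-02,  1.37221543e+00, -1.95707554e-06,
        1.68360082e+00, -1.03088584e-01]), 'qvel': array([-8.90615699e-04, -1.17970442e-03,  2.10664747e-04, -3.86622564e-04,
        3.12475069e-05, -1.75556623e-03]), 'joint_torque': array([-1.00269172e-03, -3.40188468e+01, -3.02425683e+01,  7.13609112e-02,
        3.32752231e-02, -1.65902447e-04]), 'tool_pos': array([0.24030683, 0.49404985, 0.17273974]), 'ee_rot': array([-3.13945415e+00, -2.19283436e-04,  2.68876609e+00]), 'wrist_force': array([-0.42043091,  0.13561524,  0.19686406]), 'wrist_torque': array([-0.00683557, -0.04009542, -0.02281449]), 'finger_force': 0.0, 'width': 0.0940830424655151}
scene [ 0.11811336 -0.75575133  0.5095924 ] 363.94973087743176 [ 0.46531713  0.80684735 -0.36397433]
side [1.09390738 0.67782963 1.23663237] 425.24195138363945 [-0.37344259 -0.47517127 -0.79671381]
```

View pics/scene0.png

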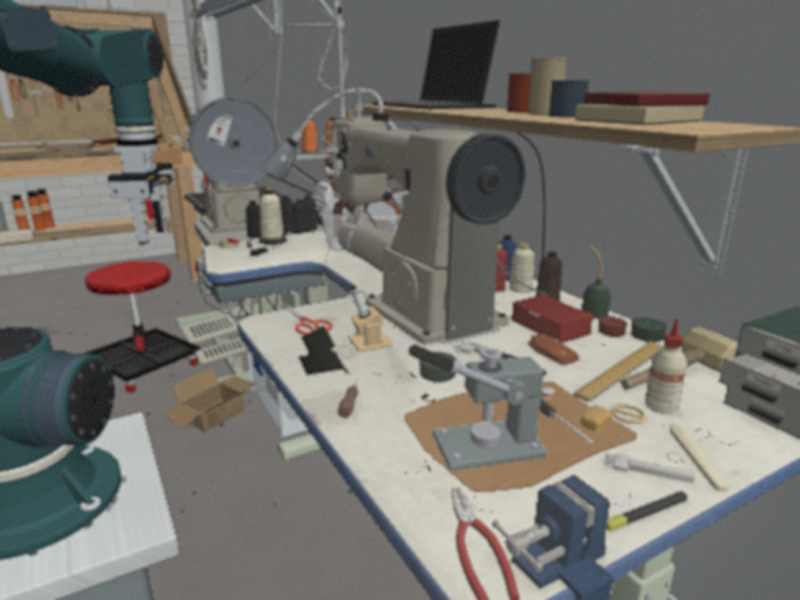

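View pics/side0.png

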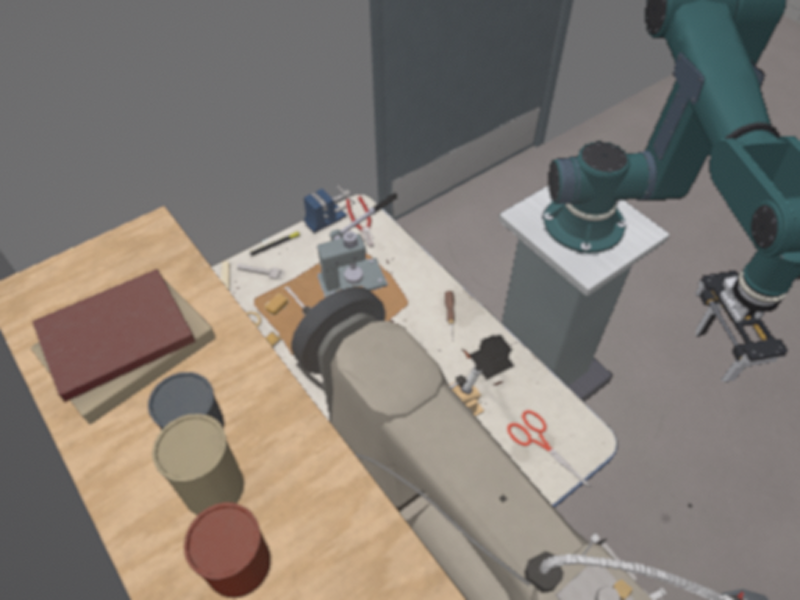

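The scene picture shows the press at about (490,400) with its lever grip at (430,355), a plywood stand-like object with the gauge at (370,325), pliers (480,540), awl (348,400), and scissors (315,325). The side picture shows the same press at (350,265) and the stand at (465,390). I'll enlarge both.

```bash
python3 - <<'E'
from h import *
s=load('scene'); S=load('side')
a=cv2.resize(s['color'][170:310,180:360,::-1],(540,420),interpolation=cv2.INTER_CUBIC)
a=cv2.resize(s['color'][170:310,180:365,::-1],(793,600),interpolation=cv2.INTER_CUBIC); cv2.imwrite('pics/c1.png',a)
b=cv2.resize(S['color'][115:275,190:390,::-1],(750,600),interpolation=cv2.INTER_CUBIC); cv2.imwrite('pics/c2.png',b)
E
```

```text
(no output)
```

View pics/c1.png

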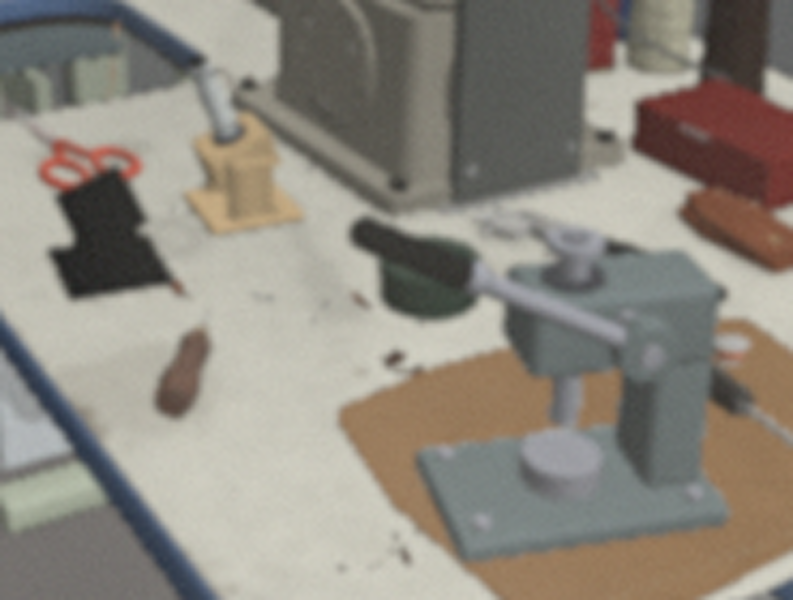

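View pics/c2.png

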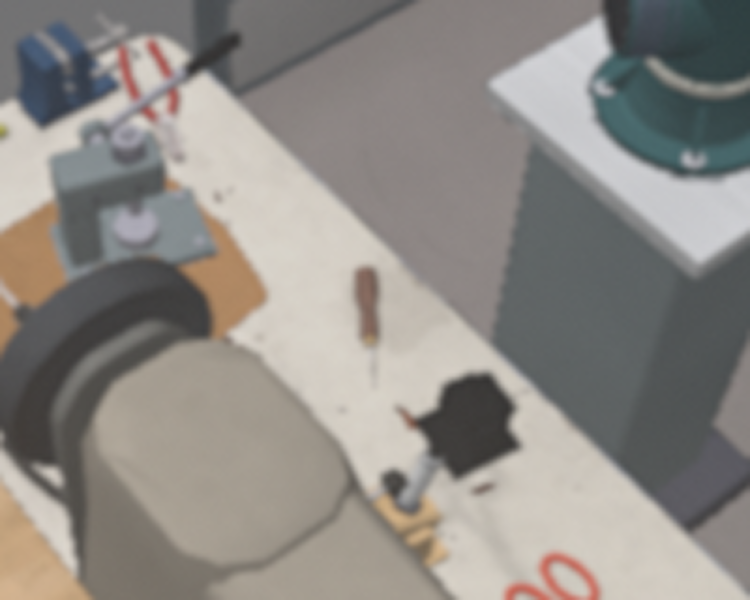

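The only plywood stand carrying a gauge is in c1 at (240,180), gauge (218,100). The black shape at c1 (105,235) and the dark thing at c2 (398,483) are the doubtful ones, so I'll check heights. Press front corners in c1 are (418,455), (470,553) and (727,518); the cap is at (573,237).

```bash
python3 - <<'E'
from h import *
np.set_printoptions(precision=4,suppress=True)
s=load('scene'); S=load('side')
A=lambda x,y:(180+x/4.286,170+y/4.286)
B=lambda x,y:(190+x/3.75,115+y/3.75)
for n,p in dict(fl=(418,455),fr=(470,553),br=(727,518)).items(): print(n,ptz(s,*A(*p),.014))
for n,p in dict(fl=(197,193),fr=(215,252)).items(): print('side',n,ptz(S,*B(*p),.014))
print('cap',ptz(s,*A(573,237),.158),pt(s,*A(573,240)),'side',ptz(S,*B(128,138),.158),pt(S,*B(128,140)))
print('black',pt(s,*A(105,270)),pt(s,*A(105,190)),pt(s,*A(70,280)),pt(S,*B(475,425)),pt(S,*B(450,445)))
for n,p in dict(grip0=(360,232),gripmid=(412,250),grip1=(470,272),hub=(650,355)).items(): print(n,pt(s,*A(*p)))
for n,p in dict(grip0=(235,42),gripmid=(213,57),gcap=(436,462),gbar=(420,482),hole=(410,505),dark=(396,485),top=(405,512)).items(): print('S',n,pt(S,*B(*p)))
for n,p in dict(gcap=(207,72),gbar=(217,100),gl=(228,132),blk=(265,140),foot=(225,222)).items(): print('s',n,pt(s,*A(*p)))
print('foot',[ptz(s,*A(*p),.006) for p in ((185,198),(218,230),(300,212))])
print('mach',pt(S,*B(270,450)),pt(S,*B(340,470)),pt(S,*B(200,310)))
E
```

```text
fl [ 0.5263 -0.1461  0.014 ]
fr [ 0.5026 -0.2309  0.014 ]
br [ 0.6353 -0.273   0.014 ]
side fl [ 0.5016 -0.2032  0.014 ]
side fr [ 0.5324 -0.1305  0.014 ]
cap [ 0.5807 -0.2     0.158 ] [ 0.5803 -0.2006  0.1567] side [ 0.5827 -0.1917  0.158 ] [ 0.5838 -0.1902  0.1574]
black [0.4565 0.1362 0.0183] [0.4733 0.1722 0.0596] [0.4377 0.1543 0.0072] [0.4874 0.1937 0.0602] [0.4916 0.1734 0.0053]
grip0 [ 0.4466 -0.2129  0.1985]
gripmid [ 0.4693 -0.2214  0.1876]
grip1 [ 0.4957 -0.2305  0.1737]
hub [ 0.5823 -0.2616  0.1206]
S grip0 [ 0.4531 -0.2006  0.1969]
S gripmid [ 0.4748 -0.206   0.1861]
S gcap [0.568  0.2261 0.1209]
S gbar [0.5806 0.2235 0.0986]
S hole [0.5894 0.2244 0.0712]
S dark [0.6822 0.2923 0.2914]
S top [0.5946 0.2247 0.0655]
s gcap [0.5689 0.2058 0.1185]
s gbar [0.5765 0.2061 0.0952]
s gl [0.5837 0.2037 0.0693]
s blk [0.6059 0.1873 0.0644]
s foot [0.57   0.1835 0.0075]
foot [array([0.5633, 0.2391, 0.006 ]), array([0.5609, 0.1768, 0.006 ]), array([0.628 , 0.1743, 0.006 ])]
mach [0.7802 0.2773 0.4133] [0.7528 0.3111 0.4072] [0.727  0.1292 0.3536]
```

The black shape is a 60 mm high black look-alike stand at about (0.47,0.16). The plywood stand with the gauge, at c1 (240,180) and world (0.597,0.21), matches the description. The press has its cap at about (0.581,-0.197) and yaw about -18°. I'll push the lever down with closed fingertips, so I'm moving over the grip.

```bash
python3 -m crank '[[1,[0,0,-0.04],[0,0,-8]],[1,[-0.027,-0.0374,-0.03],[0,0,0]],[1,[-0.027,-0.0374,0],[0,0,0]],[1,[-0.027,-0.0374,0],[0,0,0]],[1,[-0.027,-0.0374,0],[0,0,0]],[1,[-0.027,-0.0374,0],[0,0,0]],[1,[-0.027,-0.0374,0],[0,0,0]],[1,[-0.027,-0.0374,0],[0,0,0]]]' && python3 -m crank '[[1,[-0.027,-0.0374,0],[0,0,0]],[1,[-0.027,-0.0374,0],[0,0,0]],[1,[-0.027,-0.0374,0],[0,0,0]],[1,[-0.027,-0.0374,0],[0,0,0]],[1,[-0.027,-0.0374,0],[0,0,0]],[1,[-0.027,-0.0374,0],[0,0,0]],[1,[-0.027,-0.0374,0],[0,0,0]],[1,[-0.027,-0.0374,0],[0,0,0]]]'
python3 - <<'E'
from h import *
s=snap('scene'); w=snap('wrist')
print(-w['R'].T@w['t'],w['R'][2])
a=cv2.resize(s['color'][130:310,180:365,::-1],(480,467),interpolation=cv2.INTER_CUBIC)
cv2.imwrite('pics/w1.png',cv2.resize(w['color'][:,:,::-1],(800,600),interpolation=cv2.INTER_CUBIC))
E
```

```text
time: 0.9
tool_pos: [0.3384, 0.1895, 0.2408]
ee_rot: [-3.142, 0.0, 2.829]
wrist_force: [1.0, -0.3, 0.5]
width: 0.0337
finger_force: 0.0
time: 1.7
tool_pos: [0.4518, -0.1618, 0.2407]
ee_rot: [3.141, -0.001, 2.828]
wrist_force: [0.8, 0.8, 0.6]
width: 0.0005
finger_force: 0.0
[ 0.38262118 -0.14397125  0.44923331] [ 0.24311631 -0.08464932 -0.96629651]
```

View pics/w1.png

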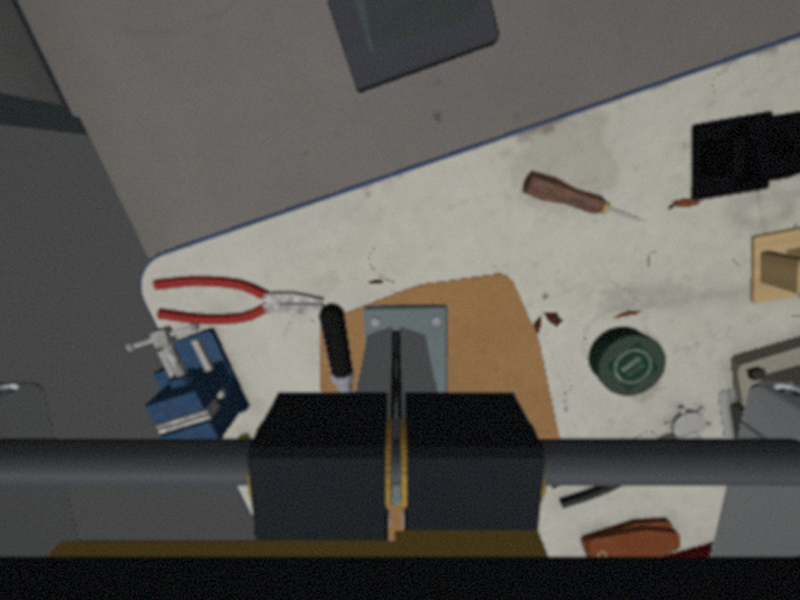

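The wrist view shows the grip from (332,312) to (343,376), press front corners at (365,307) and (447,307), and the fingers right of it.

```bash
python3 - <<'E'
from h import *
np.set_printoptions(precision=4,suppress=True)
w=load('wrist'); f=1.5625
for n,p,Z in (('g0',(332,313),.202),('gm',(337,345),.19),('g1',(343,376),.173),('fr',(365,307),.014),('fl',(447,307),.014)): print(n,ptz(w,p[0]/f,p[1]/f,Z))
print(pt(w,337/f,345/f),pt(w,333/f,320/f),robot.get_obs()['tool_pos'])
E
```

```text
g0 [ 0.4477 -0.2065  0.202 ]
gm [ 0.472 -0.214  0.19 ]
g1 [ 0.5009 -0.2227  0.173 ]
fr [ 0.5019 -0.2189  0.014 ]
fl [ 0.5287 -0.1374  0.014 ]
[ 0.4707 -0.213   0.1938] [ 0.4517 -0.2072  0.2032] [ 0.4519 -0.1643  0.2389]
```

```bash
python3 -m crank '[[1,[-0.0145,-0.0205,0],[0,0,0]],[1,[-0.0145,-0.0205,0.015],[0,0,0]],[1,[0,0,0.015],[0,0,0]],[1,[0,0,0],[0,0,0]]]'
```

```text
time: 2.2
tool_pos: [0.4651, -0.2061, 0.2078]
ee_rot: [3.139, -0.007, 2.828]
wrist_force: [0.0, -0.1, -0.5]
width: 0.0004
finger_force: 0.0
```

```bash
python3 -m crank '[[1,[-0.004,-0.005,0.005],[0,0,0]],[1,[0,0,0.012],[0,0,0]],[1,[0,0,0.014],[0,0,0]],[1,[0,0,0.014],[0,0,0]],[1,[0,0,0.014],[0,0,0]],[1,[0,0,0.014],[0,0,0]]]'; python3 - <<'E'
from h import *
s=snap('scene')
cv2.imwrite('pics/p1.png',cv2.resize(s['color'][110:310,200:400,::-1],(600,600),interpolation=cv2.INTER_CUBIC))
E
```

```text
time: 2.8
tool_pos: [0.4688, -0.2137, 0.1375]
ee_rot: [-3.141, 0.0, 2.829]
wrist_force: [-1.4, 0.3, 4.2]
width: 0.0009
finger_force: 2.0
```

View pics/p1.png

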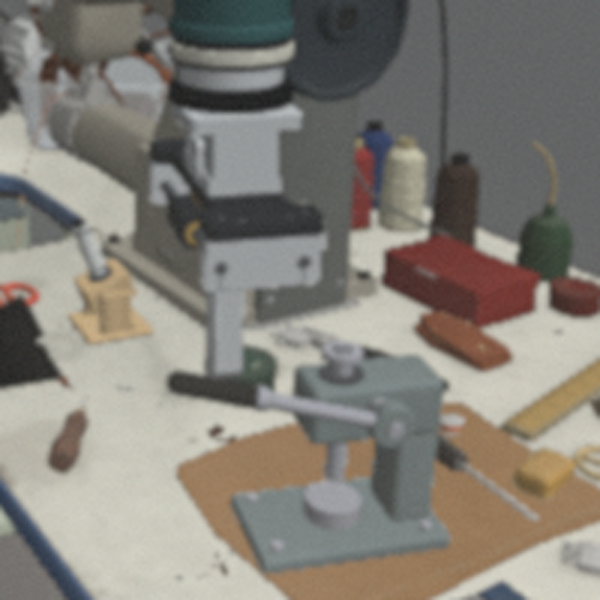

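The fingertip sits on the grip at (225,380) and pushes the lever down nearly to level, well centred. I'll carry on down to the stop.

```bash
python3 -m crank '[[1,[0,0,0.014],[0,0,0]],[1,[0,0,0.014],[0,0,0]],[1,[0,0,0.014],[0,0,0]],[1,[0,0,0.014],[0,0,0]],[1,[0,0,0.008],[0,0,0]],[1,[0,0,0.004],[0,0,0]],[1,[0,0,0],[0,0,0]],[1,[0,0,0],[0,0,0]]]'; python3 - <<'E'
from h import *
print(robot.get_obs()['tool_pos'],robot.get_obs()['wrist_force'])
E
```

```text
time: 3.65
tool_pos: [0.4687, -0.214, 0.0705]
ee_rot: [-3.141, -0.0, 2.828]
wrist_force: [-2.5, 0.3, 5.0]
width: 0.0003
finger_force: 2.9
[ 0.46872671 -0.21397735  0.07049694] [-2.51619731  0.25139533  5.00434176]
```

```bash
python3 -m crank '[[1,[0,0,0.003],[0,0,0]],[1,[0,0,0.002],[0,0,0]],[1,[0,0,0],[0,0,0]]]';python3 -m crank '[[1,[0,0,0.002],[0,0,0]],[1,[0,0,0.001],[0,0,0]],[1,[0,0,0],[0,0,0]]]'; python3 - <<'E'
from h import *
s=snap('scene')
cv2.imwrite('pics/p2.png',cv2.resize(s['color'][170:310,230:370,::-1],(600,600),interpolation=cv2.INTER_CUBIC))
E
```

```text
time: 3.95
tool_pos: [0.4694, -0.2142, 0.0658]
ee_rot: [-3.141, 0.001, 2.828]
wrist_force: [-1.7, 0.6, 5.7]
width: 0.0005
finger_force: 3.0
time: 4.25
tool_pos: [0.4698, -0.2143, 0.0631]
ee_rot: [-3.141, 0.002, 2.828]
wrist_force: [-0.9, 0.6, 6.4]
width: 0.0004
finger_force: 3.1
```

View pics/p2.png

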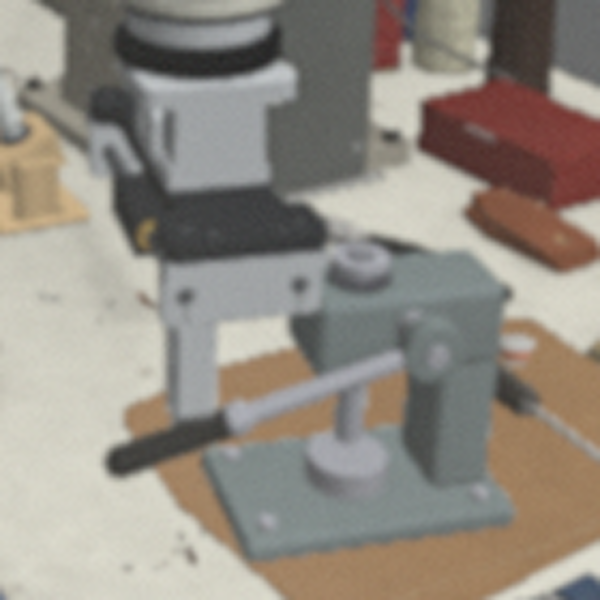

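The lever at (110,460)–(435,355) is close to fully down, but there's no stop force yet. I'll press on a few mm.

```bash
python3 -m crank '[[1,[0,0,0.002],[0,0,0]],[1,[0,0,0.002],[0,0,0]],[1,[0,0,0],[0,0,0]]]';python3 -m crank '[[1,[0,0,0.002],[0,0,0]],[1,[0,0,0.001],[0,0,0]],[1,[0,0,0],[0,0,0]]]'
```

```text
time: 4.6
tool_pos: [0.4705, -0.2145, 0.0594]
ee_rot: [-3.141, 0.004, 2.828]
wrist_force: [-0.0, 0.1, 5.7]
width: 0.0006
finger_force: 3.1
time: 4.9
tool_pos: [0.471, -0.2147, 0.0568]
ee_rot: [-3.141, 0.005, 2.828]
wrist_force: [-0.2, -0.4, 6.6]
width: 0.0005
finger_force: 3.2
```

```bash
python3 -m crank '[[1,[0,0,0.002],[0,0,0]],[1,[0,0,0.002],[0,0,0]],[1,[0,0,0],[0,0,0]]]'; python3 - <<'E'
from h import *
s=snap('scene')
cv2.imwrite('pics/p3.png',cv2.resize(s['color'][170:310,230:370,::-1],(600,600),interpolation=cv2.INTER_CUBIC))
w=snap('wrist'); np.set_printoptions(precision=4,suppress=True)
# lever line angle from scene: grip end & hub, plane y=-.047-ish of press
s0=load('scene'); f=lambda x,y:(230+x/4.286,170+y/4.286)
for p in ((120,460),(225,423),(380,368)): print(pt(s,*f(*p)))
E
```

```text
time: 5.2
tool_pos: [0.4717, -0.2149, 0.0532]
ee_rot: [-3.141, 0.007, 2.828]
wrist_force: [2.0, -0.1, 7.7]
width: 0.0006
finger_force: 3.2
[ 0.4934 -0.1107  0.0007]
[ 0.4906 -0.2172  0.0862]
[ 0.561  -0.2464  0.1117]
```

View pics/p3.png

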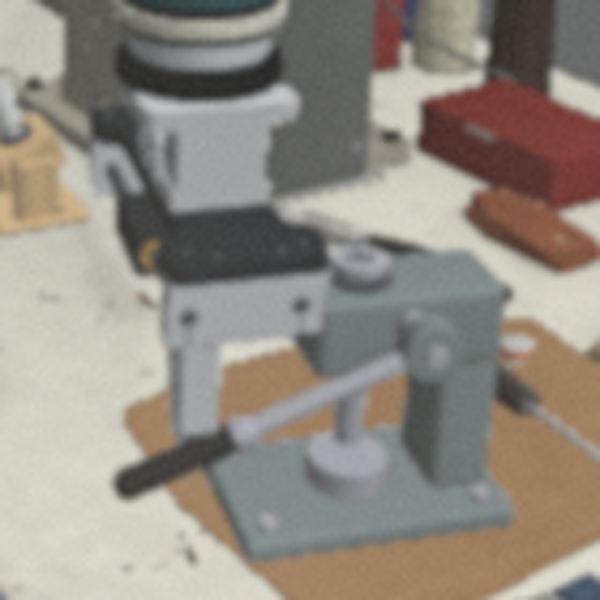

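```bash
python3 - <<'E'
from h import *
np.set_printoptions(precision=3,suppress=True)
s=load('scene'); yaw=np.radians(-17.5); o=np.array([.582,-.198,0])
Rz=Ro.from_euler('z',yaw).as_matrix()
def end(hx,a,r): return o+Rz@np.array([hx-r*np.cos(a),-.047,.118+r*np.sin(a)])
for hx in (.02,.03,.04):
    print(hx,'rest',(proj(s,end(hx,.5,.165))-[180,170])*4.286,(proj(s,end(hx,.5,.1))-[180,170])*4.286,(proj(s,end(hx,.5,0))-[180,170])*4.286)
    for a in (-.25,-.3,-.35,-.4,-.45): print(a,(proj(s,end(hx,a,.165))-[230,170])*4.286,(proj(s,end(hx,a,.1))-[230,170])*4.286,(proj(s,end(hx,a,0))-[230,170])*4.286)
print('tip',(proj(s,[.4717,-.2149,.0532])-[230,170])*4.286)
o_=robot.get_obs();print(o_['tool_pos'],o_['wrist_torque'],o_['wrist_force'])
E
```

```text
0.02 rest [355.684 227.298] [472.919 276.124] [639.707 345.588]
-0.25 [108.324 454.383] [234.961 410.932] [425.407 345.588]
-0.3 [112.798 467.746] [237.316 419.088] [425.407 345.588]
-0.35 [118.024 480.682] [240.132 427.016] [425.407 345.588]
-0.4 [123.98  493.162] [243.399 434.696] [425.407 345.588]
-0.45 [130.64 505.16] [247.105 442.111] [425.407 345.588]
0.03 rest [376.962 225.338] [493.217 274.091] [658.647 343.466]
-0.25 [128.544 451.923] [254.665 408.609] [444.347 343.466]
-0.3 [132.917 465.261] [256.962 416.75 ] [444.347 343.466]
-0.35 [138.041 478.174] [259.718 424.662] [444.347 343.466]
-0.4 [143.891 490.632] [262.924 432.329] [444.347 343.466]
-0.45 [150.445 502.61 ] [266.568 439.731] [444.347 343.466]
0.04 rest [398.12  223.389] [513.405 272.069] [677.489 341.356]
-0.25 [148.657 449.475] [274.266 406.298] [463.189 341.356]
-0.3 [152.93 462.79] [276.505 414.423] [463.189 341.356]
-0.35 [157.951 475.679] [279.202 422.321] [463.189 341.356]
-0.4 [163.699 488.115] [282.347 429.974] [463.189 341.356]
-0.45 [170.147 500.073] [285.929 437.363] [463.189 341.356]
tip [188.221 488.779]
[ 0.472 -0.215  0.053] [-0.052 -0.305  0.005] [1.845 0.371 7.145]
```

```bash
python3 - <<'E'
from h import *
s=load('scene')
print((proj(s,[.4688,-.2137,.1375])-[200,110])*3)
for y in (-.2,-.2149,-.23):print((proj(s,[.4717,y,.0532])-[230,170])*4.286)
print([pt(s,230+195/4.286,170+v/4.286) for v in (360,390,420)])
w=load('wrist');print([ (pt(w,x,y)) for x,y in ((253,230),(253,250),(253,270),(240,240),(270,240))])
E
```

```text
[219.84966568 417.2779791 ]
[172.26467107 473.3174055 ]
[188.22119019 488.77916726]
[204.91043171 504.9509322 ]
[array([ 0.46556583, -0.22723201,  0.13408163]), array([ 0.46619103, -0.22695966,  0.11761183]), array([ 0.46641993, -0.22730083,  0.10132151])]
[array([ 0.46447123, -0.21271485,  0.11427242]), array([ 0.46406093, -0.21256643,  0.13862178]), array([ 0.46737628, -0.21363275,  0.15077962]), array([ 0.46043067, -0.21849835,  0.13104482]), array([ 0.46500752, -0.20362103,  0.13149782])]
```

The finger end really sits on the bar (195,435), so the closed fingers end about 25 mm short of the reported TCP. The lever is at about 0.86 rad. I'll press on to the stop.

```bash
python3 -m crank '[[1,[0,0,0.002],[0,0,0]],[1,[0,0,0.002],[0,0,0]],[1,[0,0,0],[0,0,0]]]';python3 -m crank '[[1,[0,0,0.002],[0,0,0]],[1,[0,0,0.002],[0,0,0]],[1,[0,0,0],[0,0,0]]]'
```

```text
time: 5.6
tool_pos: [0.4723, -0.2151, 0.0496]
ee_rot: [-3.141, 0.008, 2.828]
wrist_force: [2.1, -0.4, 7.2]
width: 0.0007
finger_force: 3.2
time: 5.9
tool_pos: [0.4724, -0.2152, 0.0457]
ee_rot: [-3.141, 0.009, 2.828]
wrist_force: [2.7, -0.5, 7.9]
width: 0.0009
finger_force: 3.3
```

```bash
python3 -m crank '[[1,[0,0,0.002],[0,0,0]],[1,[0,0,0.002],[0,0,0]],[1,[0,0,0],[0,0,0]]]'
```

```text
time: 6.2
tool_pos: [0.4721, -0.2151, 0.0416]
ee_rot: [-3.141, 0.008, 2.828]
wrist_force: [2.6, -0.6, 8.6]
width: 0.0007
finger_force: 3.3
```

```bash
python3 -m crank '[[1,[0,0,0.002],[0,0,0]],[1,[0,0,0.002],[0,0,0]],[1,[0,0,0],[0,0,0]]]'; python3 - <<'E'
from h import *
s=snap('scene')
cv2.imwrite('pics/p4.png',cv2.resize(s['color'][170:310,230:370,::-1],(600,600),interpolation=cv2.INTER_CUBIC))
E
```

```text
time: 6.5
tool_pos: [0.4729, -0.2154, 0.04]
ee_rot: [-3.141, 0.01, 2.828]
wrist_force: [-1.5, 1.4, 16.2]
width: 0.0003
finger_force: 7.3
```

View pics/p4.png

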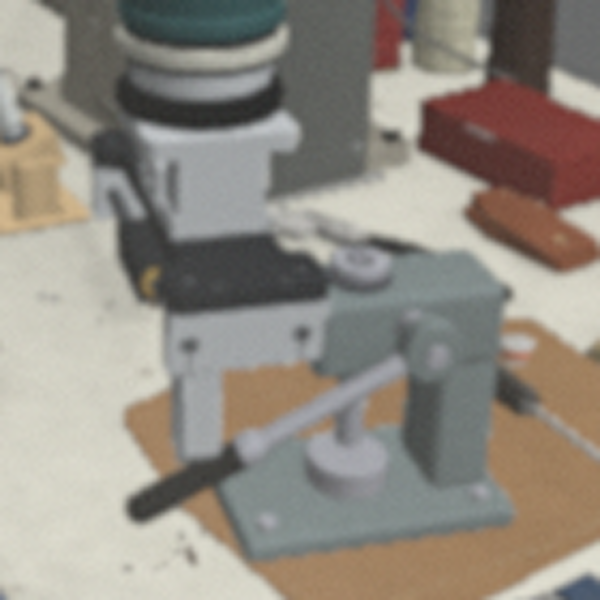

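The force jump to 16 N and the lever end at (135,505) confirm the stop. Now I'll ease it up at about 0.6 rad/s.

```bash
python3 -m crank '[[1,[0,0,-0.003],[0,0,0]],[1,[0,0,-0.006],[0,0,0]],[1,[0,0,-0.007],[0,0,0]],[1,[0,0,-0.007],[0,0,0]],[1,[0,0,-0.007],[0,0,0]],[1,[0,0,-0.007],[0,0,0]],[1,[0,0,-0.007],[0,0,0]],[1,[0,0,-0.007],[0,0,0]]]'; python3 -m crank '[[1,[0,0,-0.007],[0,0,0]],[1,[0,0,-0.007],[0,0,0]],[1,[0,0,-0.007],[0,0,0]],[1,[0,0,-0.007],[0,0,0]],[1,[0,0,-0.007],[0,0,0]],[1,[0,0,-0.007],[0,0,0]],[1,[0,0,-0.007],[0,0,0]],[1,[0,0,-0.007],[0,0,0]]]'; python3 -m crank '[[1,[0,0,-0.007],[0,0,0]],[1,[0,0,-0.007],[0,0,0]],[1,[0,0,-0.007],[0,0,0]],[1,[0,0,-0.007],[0,0,0]],[1,[0,0,-0.007],[0,0,0]],[1,[0,0,0],[0,0,0]]]'
```

```text
time: 7.35
tool_pos: [0.4689, -0.2137, 0.0864]
ee_rot: [3.141, -0.0, 2.828]
wrist_force: [-2.4, 1.1, 3.4]
width: 0.0005
finger_force: 1.8
time: 8.15
tool_pos: [0.4688, -0.2137, 0.1424]
ee_rot: [3.141, -0.001, 2.828]
wrist_force: [0.9, -0.8, 0.7]
width: 0.0006
finger_force: 0.5
time: 8.75
tool_pos: [0.4694, -0.214, 0.1783]
ee_rot: [-3.141, 0.001, 2.828]
wrist_force: [-0.4, -0.3, -0.4]
width: 0.0004
finger_force: 0.0
```

```bash
python3 -m crank '[[0.6,[0,0,-0.045],[0,0,0]],[0.3,[0,0,-0.045],[0,0,0]],[0,[0,0,0],[0,0,0]]]'; python3 - <<'E'
from h import *
np.set_printoptions(precision=4,suppress=True)
def cloud(s):
    z=s['z_map']; v,u=np.mgrid[:z.shape[0],:z.shape[1]]; c=np.stack([(u-s['cx'])/s['fx']*z,(v-s['cy'])/s['fy']*z,z],-1)
    P=(c-s['t'])@s['R']; return P,(z>0)
allg={}
for n in('scene','side'):
    s=snap(n);P,m=cloud(s)
    k=m&(abs(P[...,0]-.58)<.05)&(abs(P[...,1]-.213)<.03)&(P[...,2]>.078)&(P[...,2]<.15)
    q=P[k]; c=q.mean(0); d=np.linalg.svd(q-c)[2][0]; d*=np.sign(d[2]); allg[n]=q
    print(n,len(q),c,'dir',d,'top',q[q[:,2].argmax()],q.min(0),q.max(0))
    k=m&(P[...,1]>-.15)&(P[...,1]<.4)&(P[...,2]>.16)&(P[...,0]>.45)&(P[...,0]<.9)
    q=P[k]
    for y in np.arange(0,.36,.05):
        j=abs(q[:,1]-y)<.025
        if j.any(): print(' y%.2f'%y,'minx',[ (z,round(float(q[j&(abs(q[:,2]-z)<.05)][:,0].min()),3)) for z in (.2,.3,.4,.5) if (j&(abs(q[:,2]-z)<.05)).any()])
    np.savez('/tmp/g_%s'%n,q=allg[n])
    # lever check: points near grip
    k=m&(abs(P[...,0]-.472)<.03)&(abs(P[...,1]+.213)<.02)&(P[...,2]>.1)&(P[...,2]<.215); print(' lever',k.sum(),np.sort(P[k][:,2])[-5:], P[k].mean(0))
o=robot.get_obs(); print(o['tool_pos'],o['joint_positions'],o['width'])
E
```

```text
time: 9.05
tool_pos: [0.471, -0.215, 0.2742]
ee_rot: [-3.139, 0.012, 2.828]
wrist_force: [0.2, -0.6, 1.0]
width: 0.021
finger_force: 0.0
scene 92 [0.5718 0.2099 0.1046] dir [-0.3355  0.0978  0.937 ] top [0.5673 0.2111 0.1296] [0.5581 0.2045 0.0784] [0.5922 0.2217 0.1296]
 y0.10 minx [(0.3, 0.719), (0.4, 0.745)]
 y0.15 minx [(0.2, 0.741), (0.3, 0.742), (0.4, 0.764)]
 y0.20 minx [(0.2, 0.717), (0.3, 0.726), (0.4, 0.794)]
 y0.25 minx [(0.2, 0.717), (0.3, 0.676), (0.4, 0.845)]
 y0.30 minx [(0.2, 0.717), (0.3, 0.671)]
 y0.35 minx [(0.2, 0.718), (0.3, 0.743), (0.4, 0.753)]
 lever 255 [0.2029 0.2037 0.2038 0.204  0.2042] [ 0.4715 -0.2212  0.1858]
side 85 [0.5776 0.2199 0.1078] dir [-0.4063 -0.022   0.9135] top [0.5682 0.2191 0.1307] [0.56   0.2088 0.0781] [0.5922 0.228  0.1307]
 y0.10 minx [(0.3, 0.729), (0.4, 0.728)]
 y0.15 minx [(0.2, 0.847), (0.3, 0.719), (0.4, 0.721)]
 y0.20 minx [(0.2, 0.866), (0.3, 0.866), (0.4, 0.74)]
 y0.25 minx [(0.2, 0.873), (0.3, 0.867), (0.4, 0.74)]
 y0.30 minx [(0.2, 0.846), (0.3, 0.673), (0.4, 0.736)]
 y0.35 minx [(0.2, 0.818), (0.3, 0.85), (0.4, 0.741)]
 lever 80 [0.2021 0.2031 0.2039 0.2045 0.2049] [ 0.4756 -0.2108  0.1873]
[ 0.4695 -0.2141  0.2683] [-0.5378  0.0098  1.2661  0.0001  1.8632 -1.7954] 0.02905166554125027
```

```bash
cat > fit.py <<'E'
from h import *
from scipy.optimize import least_squares
np.set_printoptions(precision=4,suppress=True)
q=[np.load('/tmp/g_%s.npz'%n)['q'] for n in('scene','side')]
def f(p,per=False):
    d=np.array([p[2],p[3],1]);d/=np.linalg.norm(d); r=[]
    for Q,off in zip(q,(p[4:7],-p[4:7])):
        v=Q-np.array([p[0],p[1],.1])-off; r.append(np.linalg.norm(v-np.outer(v@d,d),axis=1)-.009)
    return np.r_[np.concatenate(r), (np.array([p[2]+np.tan(.35)*np.cos(0),p[3]]))*.3, p[4:7]*1]
s=least_squares(f,[.577,.213,-.36,0,0,0,0],loss='soft_l1',f_scale=.001)
p=s.x;print(p,np.abs(s.fun).mean())
E
python3 fit.py
python3 - <<'E'
from h import *
np.set_printoptions(precision=4,suppress=True)
o=robot.get_obs(); R=Ro.from_euler('xyz',o['ee_rot'])
Rt=Ro.from_matrix(np.array([[-np.cos(.35),0,np.sin(.35)],[0,1,0],[-np.sin(.35),0,-np.cos(.35)]]))
print((R.inv()*Rt).as_rotvec(degrees=True),R.as_matrix(), Rt.as_euler('xyz'))
E
```

```text
[ 0.5748  0.2166 -0.3653  0.0149  0.0004 -0.0005  0.0001] 0.0014543248875370082
[ -3.1901 -19.7505 -17.752 ] [[-0.9513  0.3081  0.0022]
 [ 0.3081  0.9513 -0.0012]
 [-0.0025 -0.0005 -1.    ]] [3.1416 0.35   3.1416]
```

```bash
python3 -m crank '[[0,[0.0075,0.0428,0],[0,0,0]],[0,[0.0075,0.0428,0],[0,0,0]],[0,[0.0075,0.0428,0],[0,0,0]],[0,[0.0075,0.0428,0],[0,0,0]],[0,[0.0075,0.0428,0],[0,0,0]],[0,[0.0075,0.0428,0],[0,0,0]],[0,[0.0075,0.0428,0],[0,0,0]],[0,[0.0075,0.0428,0],[0,0,0]]]';python3 -m crank '[[0,[0.0075,0.0428,0],[0,0,0]],[0,[0.0075,0.0428,0],[0,0,0]],[0,[0,0,0],[-0.8,-4.94,-4.44]],[0,[0,0,0],[-0.8,-4.94,-4.44]],[0,[0,0,0],[-0.8,-4.94,-4.44]],[0,[0,0,0],[-0.8,-4.94,-4.44]],[0,[0,0,0],[0,0,0]]]'
cat > go.py <<'E'
from h import *
import sys
np.set_printoptions(precision=4,suppress=True)
def rel(T,Rt):
    o=robot.get_obs(); R=Ro.from_euler('xyz',o['ee_rot'])
    print('pos',o['tool_pos'],'shift',R.inv().apply(np.array(T)-o['tool_pos']),'rot',(R.inv()*Rt).as_rotvec(degrees=True),'len',np.linalg.norm(np.array(T)-o['tool_pos']), 'q',o['joint_positions'])
LEAN=Ro.from_euler('xyz',[np.pi,.35,np.pi])
E
python3 -c "
from go import *
rel([.5556,.2165,.154],LEAN)"
```

```text
time: 9.95
tool_pos: [0.5164, 0.1321, 0.2646]
ee_rot: [-3.14, -0.004, 2.828]
wrist_force: [0.8, -0.1, 0.1]
width: 0.0922
finger_force: 0.0
time: 10.65
tool_pos: [0.5258, 0.2161, 0.263]
ee_rot: [-3.141, 0.342, -3.14]
wrist_force: [-0.3, -0.1, -1.0]
width: 0.0942
finger_force: 0.0
pos [0.5258 0.2161 0.263 ] shift [0.0085 0.0004 0.1127] rot [-0.0019 -0.4579  0.1099] len 0.11305003116232226 q [ 0.3725 -0.1346  1.4563 -0.1227  1.5002 -1.2113]
```

```bash
python3 -m crank '[[0,[0.0045,0.0002,0.035],[0,-0.45,0]],[0,[0.004,0.0002,0.035],[0,0,0]],[0,[0,0,0],[0,0,0]]]'
python3 - <<'E'
from go import *
w=snap('wrist'); z=w['z_map']; v,u=np.mgrid[:z.shape[0],:z.shape[1]]
c=np.stack([(u-w['cx'])/w['fx']*z,(v-w['cy'])/w['fy']*z,z],-1); P=(c-w['t'])@w['R']
k=(z>0)&(abs(P[...,0]-.575)<.05)&(abs(P[...,1]-.2165)<.035)&(P[...,2]>.085)&(P[...,2]<.14)
q=P[k]; print(len(q)); 
if len(q): print(q.mean(0),q.min(0),q.max(0),[(round(a,3),q[abs(q[:,2]-a)<.004].mean(0)) for a in (.09,.1,.11,.12,.128) if (abs(q[:,2]-a)<.004).any()])
np.savez('/tmp/gw',q=q)
# finger tips depth
k=(z>0)&(P[...,2]>.14)&(P[...,2]<.4)&(P[...,0]>.48); f=P[k]; T=robot.get_obs(); R=Ro.from_euler('xyz',T['ee_rot']); ft=R.inv().apply(f-T['tool_pos']); print(len(ft),ft.max(0),ft.min(0),np.percentile(ft[:,2],[50,90,99]))
rel([.583,.2165,.079],LEAN)
cv2.imwrite('pics/w2.png',cv2.resize(w['color'][:,:,::-1],(800,600),interpolation=cv2.INTER_CUBIC))
E
```

```text
time: 10.95
tool_pos: [0.5428, 0.2154, 0.1901]
ee_rot: [-3.138, 0.342, 3.14]
wrist_force: [-0.9, 0.3, -0.6]
width: 0.0941
finger_force: 0.0
322
[0.5643 0.2165 0.1178] [0.5574 0.2077 0.0851] [0.5744 0.2254 0.1292] [(0.09, array([0.5701, 0.2155, 0.09  ])), (0.1, array([0.566 , 0.2154, 0.1006])), (0.11, array([0.5628, 0.2157, 0.1094])), (0.12, array([0.5616, 0.2166, 0.1206])), (0.128, array([0.5647, 0.2171, 0.1262]))]
16560 [0.0189 0.1778 0.1449] [-0.2732 -0.0815 -0.1485] [-0.0632  0.0751  0.1225]
pos [0.5443 0.216  0.194 ] shift [0.0027 0.0007 0.1213] rot [-0.0989 -0.1678 -0.0709] len 0.12136763736353345 q [ 0.3605 -0.0975  1.5598 -0.1248  1.3551 -1.202 ]
```

View pics/w2.png

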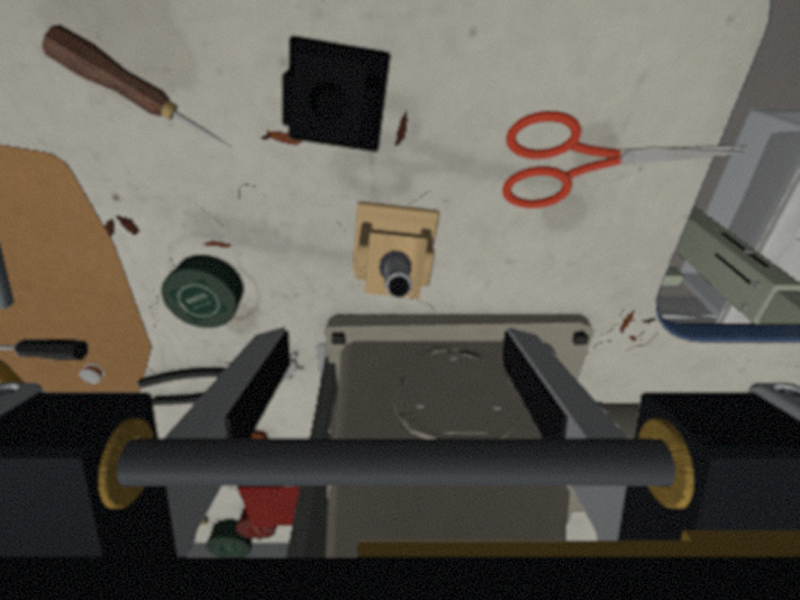

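The wrist view shows the gauge cap at (399,285) centred between the finger tips (283,332) and (512,332). Below left of it is the rivet tin (202,290), and the black look-alike is at (335,95). I'm checking the fingers' true reach quickly.

```bash
python3 - <<'E'
from go import *
w=load('wrist');T=robot.get_obs(); R=Ro.from_euler('xyz',T['ee_rot'])
for x,y in ((280,338),(270,345),(520,340),(528,345),(260,370)):
    print(R.inv().apply(pt(w,x/1.5625,y/1.5625)-T['tool_pos']))
E
```

```text
[ 0.0104 -0.0487 -0.0378]
[ 0.0113 -0.05   -0.0476]
[ 0.0112  0.0498 -0.0418]
[ 0.0111  0.0516 -0.0469]
[ 0.0099 -0.0481 -0.0672]
```

The finger ends really lie about 30 mm short of the reported TCP, which agrees with the lever stop height. So I'll go 30 mm deeper.

```bash
python3 -m crank '[[0,[0.001,0.0004,0.03],[-0.1,-0.15,0]],[0,[0.001,0.0004,0.03],[0,0,0]],[0,[0.001,0,0.03],[0,0,0]],[0,[0,0,0.03],[0,0,0]],[0,[0,0,0.02],[0,0,0]],[0,[0,0,0],[0,0,0]],[0,[0,0,0],[0,0,0]]]'
python3 -c "
from go import *
rel([.5935,.2165,.049],LEAN)"
```

```text
time: 11.7
tool_pos: [0.5932, 0.2184, 0.0682]
ee_rot: [3.137, 0.36, 3.14]
wrist_force: [-0.4, -0.6, -0.3]
width: 0.0941
finger_force: 0.0
pos [0.5932 0.2184 0.0682] shift [ 0.0065 -0.002   0.0181] rot [ 0.2076  0.5761 -0.0743] len 0.019314730294219137 q [ 0.3303  0.0563  1.666  -0.1261  1.0794 -1.1994]
```

```bash
python3 -m crank '[[0,[0.006,-0.002,0.016],[0.2,0.5,0]],[0,[0,0,0],[0,0,0]]]'
python3 -c "
from go import *
rel([.5935,.2165,.049],LEAN)"
```

```text
time: 11.9
tool_pos: [0.5911, 0.2159, 0.0482]
ee_rot: [-3.141, 0.348, 3.141]
wrist_force: [-0.6, -0.5, -0.2]
width: 0.0939
finger_force: 0.0
pos [0.5911 0.2159 0.0482] shift [-0.0025  0.0006  0.    ] rot [-0.0584 -0.1392 -0.0214] len 0.002565930222275657 q [ 0.3273  0.0758  1.6838 -0.1273  1.0553 -1.1983]
```

```bash
python3 -m crank '[[0.4,[-0.0025,0.0005,0],[0,0,0]],[0.6,[0,0,0],[0,0,0]],[0.8,[0,0,0],[0,0,0]],[1,[0,0,0],[0,0,0]],[1,[0,0,0],[0,0,0]],[1,[0,0,0],[0,0,0]],[1,[0,0,0],[0,0,0]]]'
python3 -c "
from go import *
rel([.5935,.2165,.049],LEAN)"
```

```text
time: 12.6
tool_pos: [0.5942, 0.2167, 0.0501]
ee_rot: [-3.141, 0.35, 3.141]
wrist_force: [-0.0, 0.4, -0.7]
width: 0.0416
finger_force: 0.0
pos [0.5942 0.2167 0.0501] shift [ 0.001  -0.0002  0.0008] rot [-0.0177 -0.0157 -0.0156] len 0.0013381237825458082 q [ 0.3269  0.0794  1.6765 -0.127   1.0567 -1.1994]
```

```bash
python3 -m crank '[[1,[0,0,0],[0,0,0]],[1,[0,0,0],[0,0,0]],[1,[0,0,0],[0,0,0]],[1,[0,0,0],[0,0,0]],[1,[0,0,0],[0,0,0]],[1,[0,0,0],[0,0,0]]]'
```

```text
time: 13.2
tool_pos: [0.5942, 0.2163, 0.05]
ee_rot: [-3.141, 0.349, 3.141]
wrist_force: [-0.6, -1.5, 0.1]
width: 0.0175
finger_force: 30.0
```

Gripped at 17.5 mm, i.e. the barrel. Now I draw it out along the axis.

```bash
python3 -m crank '[[1,[0,0,-0.01],[0,0,0]],[1,[0,0,-0.015],[0,0,0]],[1,[0,0,-0.02],[0,0,0]],[1,[0,0,-0.025],[0,0,0]],[1,[0,0,-0.03],[0,0,0]],[1,[0,0,-0.035],[0,0,0]],[1,[0,0,-0.035],[0,0,0]],[1,[0,0,-0.03],[0,0,0]]]'
python3 - <<'E'
from go import *
np.set_printoptions(precision=4,suppress=True)
D=Ro.from_euler('xyz',[np.pi,0,np.radians(162.5)])
o=robot.get_obs();rel([.45,.1,.31],D); print(o['width'],o['finger_force'],o['wrist_force'])
s=snap('scene'); cv2.imwrite('pics/g1.png',s['color'][:,:,::-1])
z=s['z_map']; v,u=np.mgrid[:z.shape[0],:z.shape[1]]; P=(np.stack([(u-s['cx'])/s['fx']*z,(v-s['cy'])/s['fy']*z,z],-1)-s['t'])@s['R']
R=Ro.from_euler('xyz',o['ee_rot']); L=R.inv().apply((P-o['tool_pos']).reshape(-1,3)).reshape(P.shape)
k=(z>0)&(abs(L[...,0])<.03)&(abs(L[...,1])<.04)&(abs(L[...,2])<.1)
for a in np.arange(-.1,.09,.008):
    j=k&(abs(L[...,2]-a)<.004)
    if j.any(): print(round(a,3),j.sum(),L[j].min(0)[:2],L[j].max(0)[:2])
E
```

```text
time: 14.0
tool_pos: [0.5248, 0.2177, 0.2419]
ee_rot: [3.139, 0.353, 3.141]
wrist_force: [1.0, 0.6, -0.9]
width: 0.0176
finger_force: 30.0
pos [0.5248 0.2177 0.2419] shift [ 0.0466 -0.1175 -0.0901] rot [ 3.2344 20.0193 17.3275] len 0.15520195815913782 q [ 0.3777 -0.1449  1.5096 -0.1262  1.4474 -1.1986]
0.01764566727100509 29.996373653411865 [ 0.9794  0.5847 -0.8985]
-0.1 17 [-0.009  -0.0232] [0.0082 0.018 ]
-0.092 29 [-0.0101 -0.0239] [0.0088 0.0183]
-0.084 35 [-0.0114 -0.0241] [0.0097 0.0186]
-0.076 26 [-0.0087 -0.0248] [0.0098 0.015 ]
-0.068 31 [-0.0117 -0.0235] [0.0098 0.02  ]
-0.06 28 [-0.0081 -0.025 ] [0.0102 0.0149]
-0.052 25 [-0.0101 -0.0246] [0.0095 0.0202]
-0.044 30 [-0.0094 -0.0234] [0.0098 0.0169]
-0.036 17 [-0.0109 -0.0204] [0.0098 0.0113]
-0.028 14 [-0.0055 -0.0098] [ 0.0106 -0.0014]
-0.02 26 [-0.0086 -0.0141] [0.0146 0.0079]
-0.012 13 [-0.0102 -0.0104] [0.0091 0.0003]
-0.004 13 [-0.0052 -0.0109] [ 0.0111 -0.0011]
0.004 15 [-0.0064 -0.0106] [ 0.0094 -0.0001]
0.012 6 [ 0.0004 -0.0079] [ 0.0084 -0.0024]
0.02 5 [-0.0006 -0.0048] [0.0039 0.0013]
0.028 2 [ 0.0013 -0.0013] [0.0038 0.    ]
```

The gauge hangs along the tool axis with its tip at tool z of about +27 mm. Next I turn it upright, carry it toward the press, and measure the cap.

```bash
python3 -m crank '[[1,[0,0,-0.015],[0.81,5,4.33]],[1,[0,0,-0.015],[0.81,5,4.33]],[1,[0,0,0],[0.81,5,4.33]],[1,[0,0,0],[0.81,5,4.33]],[1,[-0.018,-0.038,0],[0,0,0]],[1,[-0.018,-0.038,0],[0,0,0]],[1,[-0.018,-0.038,0],[0,0,0]],[1,[-0.018,-0.038,0],[0,0,0]]]'
cat > m.py <<'E'
from go import *
def clouds(n):
    s=snap(n); z=s['z_map']; v,u=np.mgrid[:z.shape[0],:z.shape[1]]; P=(np.stack([(u-s['cx'])/s['fx']*z,(v-s['cy'])/s['fy']*z,z],-1)-s['t'])@s['R']
    return s,P,z>0
def cap(P,m):
    k=m&(np.hypot(P[...,0]-.582,P[...,1]+.198)<.03)&(abs(P[...,2]-.158)<.005); q=P[k]; lo,hi=q.min(0),q.max(0); return k.sum(),q.mean(0),(lo+hi)/2,hi-lo
E
python3 - <<'E'
from m import *
D=Ro.from_euler('xyz',[np.pi,0,np.radians(162.5)])
for n in('scene','side'):
    s,P,m=clouds(n); print(n,*cap(P,m))
rel([.582,-.198,.27],D)
E
```

```text
time: 14.85
tool_pos: [0.5397, 0.0494, 0.267]
ee_rot: [-3.139, -0.001, 2.836]
wrist_force: [0.6, -0.2, -1.0]
width: 0.0176
finger_force: 30.0
scene 93 [ 0.5795 -0.2034  0.1576] [ 0.5817 -0.2006  0.1565] [0.0308 0.0295 0.0069]
side 47 [ 0.5829 -0.1977  0.1572] [ 0.5832 -0.1976  0.1582] [0.0289 0.0256 0.0088]
pos [0.54   0.0462 0.2668] shift [-0.115  -0.2195 -0.0023] rot [-0.2624 -0.0455 -0.4073] len 0.2477847732413284 q [-0.0164  0.0723  1.2042 -0.0043  1.8671 -1.2759]
```

```bash
python3 -m crank '[[1,[-0.0192,-0.0366,0],[-0.2,0,-0.4]],[1,[-0.0192,-0.0366,0],[0,0,0]],[1,[-0.0192,-0.0366,0],[0,0,0]],[1,[-0.0192,-0.0366,0.01],[0,0,0]],[1,[-0.0192,-0.0366,0.02],[0,0,0]],[1,[-0.0192,-0.0366,0.02],[0,0,0]],[1,[0,0,0.005],[0,0,0]],[1,[0,0,0],[0,0,0]]]'
cat > hov.py <<'E'
from m import *
D=Ro.from_euler('xyz',[np.pi,0,np.radians(162.5)])
rel([.582,-.199,.20],D)
o=robot.get_obs(); R=Ro.from_euler('xyz',o['ee_rot'])
for n in('scene','side'):
    s,P,m=clouds(n); print(n,*cap(P,m)[:3])
    L=R.inv().apply((P-o['tool_pos']).reshape(-1,3)).reshape(P.shape)
    k=m&(abs(L[...,0])<.02)&(abs(L[...,1])<.02)&(P[...,2]>.164)
    for a in np.arange(-.024,.04,.006):
        j=k&(abs(L[...,2]-a)<.003)
        if j.any(): print(round(a,3),j.sum(),P[j].mean(0),L[j].min(0)[:2],L[j].max(0)[:2])
    cv2.imwrite('pics/hov_%s.png'%n,s['color'][:,:,::-1])
E
python3 hov.py
```

```text
time: 15.75
tool_pos: [0.584, -0.1926, 0.21]
ee_rot: [3.14, -0.005, 2.842]
wrist_force: [-0.0, 0.3, -0.3]
width: 0.0177
finger_force: 30.0
pos [ 0.584  -0.1926  0.21  ] shift [ 0.     -0.0067  0.01  ] rot [ 0.1104 -0.2949  0.3194] len 0.012000869846989996 q [-0.4116  0.2349  1.1313  0.0014  1.7807 -1.6823]
scene 90 [ 0.5796 -0.2032  0.1577] [ 0.5815 -0.2004  0.1565]
-0.024 22 [ 0.5784 -0.1981  0.2337] [-0.0048 -0.0099] [ 0.0104 -0.0013]
-0.018 46 [ 0.5779 -0.1979  0.228 ] [-0.0104 -0.0139] [0.0149 0.0107]
-0.012 12 [ 0.5785 -0.1972  0.2209] [-0.0037 -0.0091] [0.0098 0.0017]
-0.006 21 [ 0.5784 -0.1962  0.2162] [-0.004  -0.0094] [0.0104 0.0037]
-0.0 23 [ 0.5778 -0.1967  0.2102] [-0.0035 -0.0094] [0.0109 0.0016]
0.006 19 [ 0.579  -0.1976  0.2039] [-0.0047 -0.0093] [ 0.0097 -0.0012]
0.012 7 [ 0.5802 -0.1943  0.1983] [-0.0034 -0.0051] [0.0082 0.0023]
0.018 9 [ 0.581 -0.194  0.192] [ 0.0002 -0.0034] [ 0.0045 -0.0012]
0.024 6 [ 0.5812 -0.1942  0.1861] [-0.0005 -0.0046] [ 0.004 -0.001]
0.03 2 [ 0.5809 -0.1932  0.1822] [ 0.0018 -0.0023] [ 0.0035 -0.0007]
side 48 [ 0.5835 -0.1967  0.1572] [ 0.5838 -0.1963  0.1576]
-0.024 8 [ 0.587  -0.1829  0.2329] [-0.01    0.0053] [0.0081 0.0151]
-0.018 15 [ 0.5882 -0.1853  0.2288] [-0.0112 -0.003 ] [0.0117 0.0163]
-0.012 2 [ 0.582  -0.1862  0.2219] [-0.0038  0.0037] [0.0116 0.0074]
-0.006 6 [ 0.5866 -0.1852  0.2154] [-0.007   0.0047] [0.0061 0.01  ]
-0.0 7 [ 0.5868 -0.184   0.2101] [-0.007   0.0034] [0.0057 0.0119]
0.006 3 [ 0.5874 -0.1842  0.2056] [-0.005   0.0077] [0.0048 0.0099]
0.012 2 [ 0.5856 -0.1869  0.1974] [-0.0012  0.0045] [0.0015 0.0074]
0.018 1 [ 0.5868 -0.1887  0.1918] [-0.0016  0.0045] [-0.0016  0.0045]
0.024 2 [ 0.5856 -0.1881  0.1867] [-0.0015  0.0029] [0.001  0.0067]
```

```bash
python3 -m crank '[[1,[-0.0016,-0.006,0.004],[0,-0.3,0]],[1,[0,0,0.006],[0,0,0]],[1,[0,0,0.006],[0,0,0]],[1,[0,0,0],[0,0,0]],[1,[0,0,0],[0,0,0]]]'
cat >> hov.py <<'E'
    j=k&(np.hypot(L[...,0],L[...,1])>.0108)&(L[...,2]>-.03)&(L[...,2]<0); print('flange',j.sum(),np.median(P[j],0),P[j].min(0)[2],P[j].max(0)[2])
E
sed -i 's/-.024,.04,.006/0,.03,.008/' hov.py
python3 hov.py
```

```text
time: 16.35
tool_pos: [0.5841, -0.1994, 0.1956]
ee_rot: [3.141, 0.003, 2.843]
wrist_force: [1.0, -0.2, -0.8]
width: 0.0178
finger_force: 30.0
pos [ 0.5841 -0.1994  0.1956] shift [ 0.0021 -0.0002 -0.0044] rot [0.0091 0.1712 0.3687] len 0.004909702650162004 q [-0.4211  0.2331  1.1617  0.0005  1.7438 -1.6928]
scene 91 [ 0.5794 -0.2032  0.1578] [ 0.5815 -0.2008  0.1564]
0.0 20 [ 0.5786 -0.204   0.1959] [-0.005  -0.0099] [ 0.0098 -0.0017]
0.008 13 [ 0.5782 -0.2039  0.1887] [-0.0027 -0.0092] [ 0.0092 -0.0001]
0.016 5 [ 0.5814 -0.2008  0.1795] [-0.0005 -0.003 ] [ 0.0043 -0.0016]
0.024 5 [ 0.5808 -0.2003  0.1718] [ 0.001  -0.0036] [ 0.0049 -0.0001]
flange 40 [ 0.5745 -0.2064  0.2137] 0.19841152019484734 0.2250626308046268
side 45 [ 0.5834 -0.1958  0.1572] [ 0.5824 -0.1956  0.158 ]
0.0 5 [ 0.5874 -0.1921  0.1961] [-0.0049  0.0045] [0.0062 0.0122]
0.008 4 [ 0.5867 -0.1923  0.1875] [-0.005   0.0057] [0.0045 0.0091]
0.016 1 [ 0.583  -0.1959  0.1785] [0.0022 0.003 ] [0.0022 0.003 ]
0.024 2 [ 0.5836 -0.1957  0.1716] [0.0011 0.002 ] [0.0021 0.0047]
flange 16 [ 0.5856 -0.189   0.2128] 0.19740989150900573 0.2230245416546135
```

```bash
python3 -m crank '[[1,[0,0,0.003],[0,0.1,0]],[1,[0,0,0.003],[0,0,0]],[1,[0,0,0.002],[0,0,0]],[1,[0,0,0.002],[0,0,0]],[1,[0,0,0.001],[0,0,0]],[1,[0,0,0],[0,0,0]],[1,[0,0,0],[0,0,0]]]'; python3 -m crank '[[1,[0,0,0.002],[0,0,0]],[1,[0,0,0.0015],[0,0,0]],[1,[0,0,0],[0,0,0]],[1,[0,0,0],[0,0,0]],[1,[0,0,0],[0,0,0]]]'
python3 hov.py; python3 -c "
from m import *
for i in range(4): vision.snapshot('wrist'); o=robot.get_obs();print(o['tool_pos'],o['wrist_force'],o['qvel'].max())"
```

```text
time: 17.15
tool_pos: [0.5843, -0.1998, 0.1853]
ee_rot: [-3.141, 0.002, 2.842]
wrist_force: [-0.6, -0.9, 0.6]
width: 0.0178
finger_force: 30.0
time: 17.65
tool_pos: [0.5843, -0.1998, 0.1816]
ee_rot: [-3.142, 0.002, 2.842]
wrist_force: [-0.4, -0.1, 1.9]
width: 0.0175
finger_force: 30.0
pos [ 0.5843 -0.1998  0.1816] shift [ 0.0024  0.     -0.0184] rot [-0.0047  0.1249  0.349 ] len 0.018527930536049647 q [-0.4213  0.2358  1.1858  0.0002  1.7178 -1.6927]
scene 89 [ 0.5787 -0.2039  0.1578] [ 0.5812 -0.2016  0.1576]
0.0 20 [ 0.5784 -0.2028  0.1814] [-0.0035 -0.0095] [0.011  0.0054]
0.008 12 [ 0.5791 -0.2039  0.1743] [-0.0029 -0.0079] [ 0.0104 -0.0005]
0.016 4 [ 0.581  -0.2     0.1653] [ 0.0022 -0.0044] [0.0042 0.0021]
flange 38 [ 0.5735 -0.2065  0.2   ] 0.1845653438211566 0.21156078309181509
side 37 [ 0.5841 -0.1945  0.1568] [ 0.5834 -0.1986  0.157 ]
0.0 8 [ 0.586  -0.1918  0.1814] [-0.0051  0.0026] [0.0099 0.0123]
0.008 6 [ 0.5841 -0.1937  0.1745] [-0.0055  0.0021] [0.0097 0.0088]
0.016 1 [ 0.584  -0.196   0.1642] [0.0014 0.0035] [0.0014 0.0035]
flange 18 [ 0.5857 -0.1891  0.1995] 0.18165428422052338 0.20722410837320437
[ 0.5843 -0.1998  0.1816] [-0.2995  0.3611  1.9048] 0.0009650862327331123
[ 0.5843 -0.1998  0.1815] [-0.2268 -0.1083  1.5167] 0.0005746783712632757
[ 0.5843 -0.1998  0.1815] [-0.112  -1.073   2.4539] 0.00032338643968016646
[ 0.5843 -0.1998  0.1815] [-0.1216 -0.413   1.4178] 0.0016767749256660926
```

Contact reads about 2.6 N with the gauge's weight added back. The flange height puts the plunger about 5 mm in. The tip is within about 2 mm of the ring's centre and the gauge is upright and still, so I'm handing in.

```bash
python3 -c "
from bench import robot
print(robot.close_job())"
```

```text
the job is handed in; nothing more can be done
None
```

I handed the job in and no verdict came back; by my measurements the lever went down to its stop and was eased back to rest, and the gripper now holds the gauge upright over the ram, its tip about 2 mm from the ring's centre and its plunger about 5 mm in at about 2.6 N.

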